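Put the rolling mill in first gear and start it

ROBOT

A 6-joint arm with a two-finger parallel gripper is mounted at the origin on the work surface. World frame = base frame: x ahead of the robot, y to its left, z up, the work surface at z = 0. Lengths are in m, angles in rad, forces in N, time in s.
With the tool pointing down it reaches from about 0.375 to 0.9 m from the base axis. Payload 3.1 kg.
Tool frame: the origin (TCP) lies at the very end of the fingers, on their centre line; the grasp point (between the pads) lies 19 mm behind it; z points along the fingers, y is the direction in which the jaws open and shut (so a half turn about z gives the same grasp; the last joint's range is limited). The gripper opens to 85 mm and grips with 20 to 120 N. Pads are 22 mm wide; open, the fingers measure 114 mm over their backs; the gripper's body (76 mm by 85 mm) begins 54 mm behind the grasp point. The pads swing forward as they close: fully open they stand 13 mm farther back than shut.
Start: joints at [-1.47, 0.527, 1.433, -0, 1.181, -0.178], TCP at [0.173, -0.601, 0.231] pointing down, gripper open.
Joint ranges: [-3.08, 3.08], [-0.75, 2.2], [0.22, 2.44], [-1.43, 4.57], [0, 2.65], [-2.85, 2.85]. Speed limits (rad/s): [2.79, 2.79, 3.14, 3.14, 3.14, 3.14].

INTERFACE

Orientations are given as a unit quaternion [x, y, z, w].
In Python, from station import manip gives the robot as it stands.
- The arm moves only by the tool send_rows, never from a script. Its argument "motion" is a list of rows, each an object with "gripper": the finger opening in mm, from 0 to 85.4; "travel": the shift along the tool's x, y, z in mm, a list of three; "rotation": the turn, a rotation vector about the tool's x, y, z in degrees, a list of three. In form: [{"gripper": gripper, "travel": [x, y, z], "rotation": [ax, ay, az]}, ...]. A call has 1 to 12 rows; each row shifts and turns the commanded pose from where the row before left it, along the tool's axes as they then stand; what a row does not reach is not made up. A row lasts 1/12 s, in which the tool goes at most 41.7 mm and 7.16 degrees, less where a joint would pass 70% of its speed; a pose out of reach is approached as far as the arm can. A call is refused whole if a number of a shift passes 41.7 or a number of a turn 7.16, either way. A call with a gripper value outside its range is refused whole. The fingers move at their own pace and stop on an object; "newtons" is the grip in N (left out, the last holds). Time passes only in rows, so rows that do not move let the fingers close. It gives the time, the measured TCP pose, the force and the opening at its end, in the units of the state.
- manip.sense(): the state, without advancing time (a new reading comes with each control period).
- manip.snapshot(name): name is "scene" or "top" or "wrist"; returns the picture (400x640x3 uint8, red, green, blue); there is no depth.
- manip.calibration(name): a dict with "fx", "fy", "cx", "cy" (pixels), "cam_to_world" (4x4, takes a point from camera to world coordinates). Camera axes: x right, y down, z forward; pixel columns grow to the right and rows downward; lengths in m; the calibration is good to about 2 mm. A picture is of the moment at which its call begins: read the wrist's pose just before it. calibration takes no time and is no camera call; for the wrist camera it gives the pose at the moment of the call.
- manip.sign_off(): hands the job in, once; it reports no verdict.
The state is a dict: "t": time; "q": joint angles; "qd": joint speeds; "tau": joint torques, N m; "tcp_pos": TCP position; "tool_rot": TCP orientation; "force": force on the tool from outside, world axes, zero at the start; "ft_torque": the same for the moment, N m; "finger_gap": opening from 0.0 (shut) to 1.0 (fully open).
Only numpy, scipy, OpenCV 4.12 (cv2) and the standard library are available. Lean on these libraries where they do the work, as an engineer would, in place of code of your own. Each camera call takes 0.05 s, during which the arm holds its last target. There are 200 camera calls.

TASK

Put the goldsmith's power rolling mill into first gear and start it: without gripping the gear lever or taking it between the fingers, push it with the outside of the closed fingers out of the lane it stands in, through the cross channel of the H-gate and fully home into the slot away from you on the roll-stand side (the slot with a single dot), and then press the small flat start button all the way down. Do not force the lever or the buttons, do not start the mill before the lever is home, keep off the mushroom-headed stop button beside it, and leave the loose things on the machine and the bench where they are.

Things in the scene. Friction and masses are not known exactly. Their poses are not given: they have to be found in the camera images.
- mill: power rolling mill, bolted down: gearbox with the gear gate on its lid, a roll stand to the right seen by the operator (the robot), motor behind. Origin on the bench under the middle of the gate; x points away from the operator, y from the roll stand (y = -335 to -165 mm, 346 mm high) to the push-button station, z up. Gearbox lid x = -130 to 130, y = -125 to 165 mm, top at z = 130 mm
- gate_middle (a point): middle of the H-gate, on top of its metal plate (128 mm in x, 112 mm in y, 5 mm thick, top at z = 167.5 mm of the mill). Two lanes run along the mill's x at y = +22 mm and y = -22 mm, 17 mm wide, 36 mm long each way; one cross channel along y, 18 mm wide, joins them at x = 0; its corners are rounded at 8 mm. Dots drilled beyond each slot: one dot at the slot (+x, -y), first gear; two at (-x, -y), three at (+x, +y), four at (-x, +y)
- gear_knob (a point): centre of the gear lever's black ball knob, 35 mm across; it is 255 mm above the bench when the lever is upright. The steel stem under it, 12 mm thick, goes down through the gate to a pivot 85 mm above the bench under the middle of the gate (170 mm under the ball's centre, 80 mm under the gate plate)
- gear_cross (a joint): sideways tilt of the lever, rad, about the mill's x: positive leans to -y, to the roll stand; 0 is upright, the lanes are at about -0.27 and +0.27, with 0.02 of play. It starts in the lane away from the roll stand (-0.27) and must come to about +0.27. It stays where it is left: some 1.5 N at the ball moves it
- gear_lever (a joint): fore and aft tilt of the lever, rad, about the mill's y: positive leans to +x, away from the operator; 0 is in line with the cross channel (free to cross within about 0.04), the slots end at about 0.335 and -0.335. It starts anywhere along its lane. It stays where it is left: some 2 N at the ball moves it
- gear_stick: the gear lever's stem and ball; origin at its pivot, z along the stem to the ball
- start_top (a point): middle of the top of the start button, a flat round grey button 24 mm across in a black collar 40 mm across, 168 mm above the bench, pressed straight down. It is on the station on the gearbox lid at mill x = 30 mm, y = 115 mm
- start (a joint): travel of the start button, m: 0 out, 0.006 fully down; springs back, 5 N hold it down
- stop_top (a point): middle of the top of the stop button, a mushroom head 42 mm across, 183 mm above the bench, 60 mm nearer to the operator than the start button: leave alone
- stop (a joint): travel of the stop button, m: 0 out, 0.006 fully down
- ingot: loose brass bar 12 x 75 x 10 mm on the gearbox lid in front of the gate; origin under its middle. Leave alone
- collar: loose steel collar, 44 mm across and 12 mm high, on the gearbox lid behind the gate; origin under its middle. Leave alone
- mallet: loose wooden mallet 260 mm long, on the bench to the left; leave alone
- oil: loose clear oil bottle, 54 mm across, 150 mm high, standing on the bench to the left; origin under its middle. Leave alone
- dish: loose white dish, 110 mm across, 40 mm high, on the bench to the left; leave alone
- block: loose steel doming block 60 x 60 x 45 mm, on the bench to the right; leave alone
- jar: loose glass jar with steel lid, 64 mm across, 75 mm high, on the bench to the right; leave alone

How it is judged:
By the outcome, as a careful person would: the job done as asked, in the order asked, and still so for the second after the job is handed in, with the robot touching nothing.
It also fails if it takes over 62 s, if anything falls off the work surface, if the arm or the gripper's body presses on something with over 40 N, if the wrist force passes 120 N, or if a joint passes its speed limit or range.

## Working session

There is one attempt and no reset: what is moved stays moved. The work goes in short steps, Python scripts to look and compute and a tool call to move; the robot and the scene stay as the last step left them, time stands still between calls to the robot, and variables do not carry over. Pictures are saved under pics/ and viewed, about 8 in all and at most 12, crops included, and the job is handed in when it is done.

Besides the shell and the picture viewer there is one more tool, called after ">>>" in YAML: its name, and indented under it one key for each argument. send_rows: Moves the arm, as the interface text tells. Its arguments: {"type":"object","properties":{"motion":{"type":"array","items":{"type":"object","properties":{"gripper":{"type":"number"},"travel":{"type":"array","items":{"type":"number"}},"rotation":{"type":"array","items":{"type":"number"}}}}},"newtons":{"type":"number"}},"required":["motion"]}

```bash
ls; mkdir -p pics; python3 - <<'E'
from station import manip
import cv2, numpy as np
s=manip.sense(); print(s)
for n in ["scene","top"]:
    im=manip.snapshot(n); cv2.imwrite(f"pics/{n}0.png",im[:,:,::-1]); c=manip.calibration(n); print(n,c)
E
```

```text
pics
{'t': 0.0, 'q': array([-1.46949396e+00,  5.28482922e-01,  1.43387550e+00,  3.05723243e-05,
        1.18136421e+00, -1.78490002e-01]), 'qd': array([ 0.00078753,  0.00167401,  0.00039308,  0.0020462 , -0.00010925,
       -0.00014412]), 'tau': array([-1.68073671e-03, -4.42357886e+01, -1.78029066e+01, -3.39102062e-04,
        8.68867995e-03, -7.35265502e-06]), 'tcp_pos': array([ 0.17256913, -0.59998532,  0.23033183]), 'tool_rot': array([ 9.90230727e-01,  1.39434474e-01,  5.52165276e-05, -1.06364658e-03]), 'force': array([ 0.37939238,  0.2694875 , -0.84093656]), 'ft_torque': array([ 0.06467262,  0.07582337, -0.00540654]), 'finger_gap': 1.0039052778654798}
scene {'fx': 460.85007122334605, 'fy': 460.85007122334605, 'cx': 318.5487189581689, 'cy': 206.30987384064463, 'cam_to_world': array([[-0.58545434,  0.55535439, -0.59061385,  1.38420182],
       [ 0.81056412,  0.38738222, -0.43922753,  0.59709675],
       [-0.01513364, -0.73587806, -0.67694494,  1.1469555 ],
       [ 0.        ,  0.        ,  0.        ,  1.        ]])}
top {'fx': 396.61882009474976, 'fy': 396.61882009474976, 'cx': 323.03411672695506, 'cy': 201.89162613782685, 'cam_to_world': array([[-0.00305507, -0.97473458,  0.22334541,  0.22393446],
       [-0.99998709,  0.00207074, -0.00464128, -0.02444278],
       [ 0.00406153, -0.22335671, -0.97472831,  1.58749306],
       [ 0.        ,  0.        ,  0.        ,  1.        ]])}
```

View pics/scene0.png

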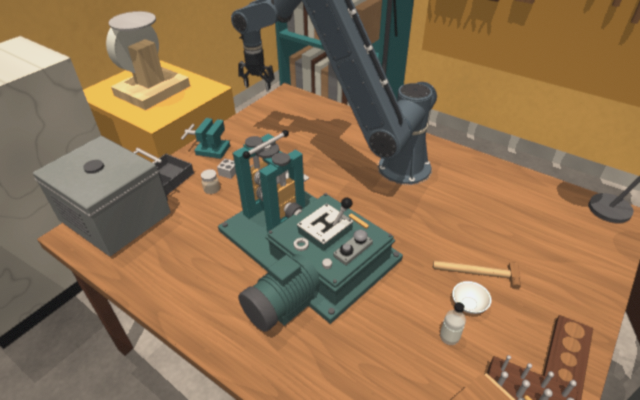

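View pics/top0.png

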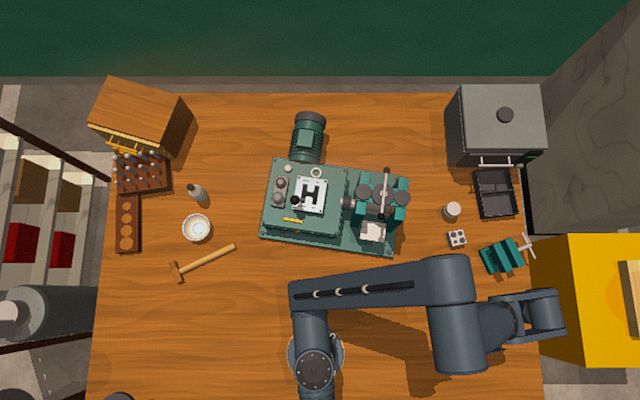

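The mill stands ahead of the robot, slightly rotated. The knob is around top (295,200) and scene (347,203), in the near-left slot. Next I'll measure the plate and knob.

```bash
cat > h.py <<'E'
import numpy as np, cv2
from station import manip
def ray(c,u,v):
    T=c["cam_to_world"]; d=T[:3,:3]@np.array([(u-c["cx"])/c["fx"],(v-c["cy"])/c["fy"],1]); return T[:3,3],d/np.linalg.norm(d)
def onz(c,u,v,z):
    o,d=ray(c,u,v); return o+d*(z-o[2])/d[2]
def proj(c,p):
    T=c["cam_to_world"]; q=T[:3,:3].T@(np.asarray(p)-T[:3,3]); return q[0]/q[2]*c["fx"]+c["cx"],q[1]/q[2]*c["fy"]+c["cy"]
def tri(rs):
    A=0;b=0
    for o,d in rs:
        P=np.eye(3)-np.outer(d,d); A=A+P; b=b+P@o
    p=np.linalg.solve(A,b); return p,[np.linalg.norm((np.eye(3)-np.outer(d,d))@(p-o)) for o,d in rs]
E
python3 - <<'E'
from h import *
box={"scene":(285,180,395,270),"top":(260,155,350,240)}
out=[]
for n,(a,b,c2,d2) in box.items():
    im=cv2.imread(f"pics/{n}0.png"); c=manip.calibration(n)
    cr=im[b:d2,a:c2]
    m=((cr.min(2)>165)).astype(np.uint8)
    k,l,st,_=cv2.connectedComponentsWithStats(m); i=1+st[1:,4].argmax()
    ct,_=cv2.findContours((l==i).astype(np.uint8),0,2)
    pts=ct[0].reshape(-1,2)+[a,b]
    w=np.array([onz(c,u,v,.1675)[:2] for u,v in pts])
    h=cv2.convexHull(w.astype(np.float32)); print(n,st[i],cv2.minAreaRect((w*1000).astype(np.float32)))
    mk=(cr.max(2)<40).astype(np.uint8); k,l,st,ce=cv2.connectedComponentsWithStats(mk)
    for j in range(1,k):
        if st[j,4]>15: print(' dark',st[j],ce[j]+[a,b])
    out.append(cv2.resize(cr,(390,360) ,interpolation=cv2.INTER_CUBIC))
cv2.imwrite("pics/crop.png",np.hstack(out))
E
```

```text
scene [ 13  25  52  36 771] ((575.2520141601562, 17.49945068359375), (112.2951889038086, 128.7003936767578), 80.88343048095703)
 dark [57 22  9  6 31] [346.03225806 204.48387097]
top [ 34  12  34  46 714] ((600.7850952148438, 15.769317626953125), (113.03456115722656, 170.15196228027344), 80.58355712890625)
 dark [31 41  8  9 44] [294.40909091 199.93181818]
 dark [53 40  4  9 18] [314.55555556 200.        ]
```

View pics/crop.png

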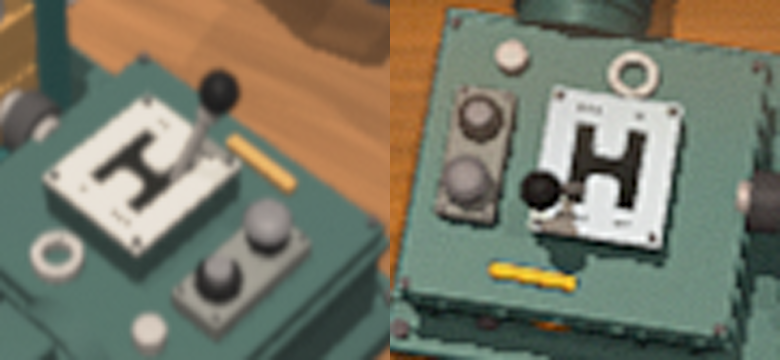

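```bash
cat >> h.py <<'E'
yaw=np.radians(-9.1)
R=np.array([[np.cos(yaw),-np.sin(yaw),0],[np.sin(yaw),np.cos(yaw),0],[0,0,1]])
O=np.array([.5755,.0172,0])
def mill(p): return R.T@(np.asarray(p)-O)
E
python3 - <<'E'
from h import *
s=manip.calibration("scene");t=manip.calibration("top")
print("plate centre top",onz(t,310.3,194.4,.1675))
f=lambda x,y:(x-390)/4.333+260; 
C=[onz(t,(x-390)/4.333+260,y/4.235+155,.1675)[:2] for x,y in [(555,87),(683,105),(660,248),(535,228)]]
C=np.array(C);print(C,[np.linalg.norm(C[i]-C[i-1]) for i in range(4)])
p,e=tri([ray(s,346.6,203.3),ray(t,294.5,200)]);print("knob",p,e,mill(p)*1000)
m=mill(p)-[0,0,.085]; print(np.linalg.norm(m), np.arctan2(m[0],m[2]),np.arctan2(m[1],m[2]))
for nm,us,ut in [("start",(218/3.545+285,277/4+180),((481-390)/4.333+260,118/4.235+155)),("stop",(267/3.545+285,222/4+180),((466-390)/4.333+260,180/4.235+155))]:
    z={"start":.168,"stop":.183}[nm]; p,e=tri([ray(s,*us),ray(t,*ut)]); print(nm,p,e,mill(p)*1000,mill(onz(s,*us,z))*1000,mill(onz(t,*ut,z))*1000)
q=manip.sense()["tool_rot"]
from scipy.spatial.transform import Rotation as Ro
print((Ro.from_quat(q).inv()*Ro.from_matrix(R@np.diag([1,-1,-1]))).as_rotvec(degrees=True)); print(mill(manip.sense()["tcp_pos"]))
E
```

```text
plate centre top [0.57775513 0.01567979 0.1675    ]
[[ 0.65029971  0.06153932]
 [ 0.63362262 -0.04852718]
 [ 0.50563845 -0.02843796]
 [ 0.5234763   0.07702124]] [np.float64(0.1277648911771481), np.float64(0.11132276837610419), np.float64(0.12955124239547855), np.float64(0.1069571487062925)]
knob [0.53855257 0.06921711 0.24292113] [np.float64(0.0008777234734751), np.float64(0.0008777234734750448)] [-44.70932769  45.51887466 242.92112825]
0.17032314781296215 -0.27589189461682034 0.28063137191612936
start [0.62399712 0.12686787 0.15816719] [np.float64(0.0014686087134075845), np.float64(0.001468608713407663)] [ 30.54186923 115.95777732 158.16719136] [ 36.41615984 122.95289277 168.        ] [ 28.9022665  113.35559776 168.        ]
stop [0.56504899 0.13667067 0.17055456] [np.float64(0.0009358483339311146), np.float64(0.0009358483339312618)] [-29.21472163 116.31407303 170.5545625 ] [-20.38488775 124.50163477 183.        ] [-31.38179815 113.70900277 183.        ]
[-1.14274787e-01  4.76807747e-03  2.51315159e+01]
[-0.30025171 -0.67319184  0.23042964]
```

>>> send_rows:
  motion:
    - {"gripper": 0,"travel": [0,0,-25],"rotation": [0,0,6.28]}
    - {"gripper": 0,"travel": [0,0,-25],"rotation": [0,0,6.28]}
    - {"gripper": 0,"travel": [0,0,-25],"rotation": [0,0,6.28]}
    - {"gripper": 0,"travel": [0,0,-25],"rotation": [0,0,6.28]}
    - {"gripper": 0,"travel": [0,0,-25]}
    - {"gripper": 0,"travel": [0,0,-25]}
    - {"gripper": 0,"travel": [0,0,-25]}
    - {"gripper": 0,"travel": [0,0,-25]}
    - {"gripper": 0,"travel": [0,0,0]}
    - {"gripper": 0,"travel": [0,0,0]}

```text
validation failed for argument at $.mo...
```

>>> send_rows:
  motion:
    - {"gripper": 0,"travel": [8,-30,0]}
    - {"gripper": 0,"travel": [8,-30,0]}
    - {"gripper": 0,"travel": [8,-30,0]}
    - {"gripper": 0,"travel": [8,-30,0]}
    - {"gripper": 0,"travel": [8,-30,0]}
    - {"gripper": 0,"travel": [8,-30,0]}
    - {"gripper": 0,"travel": [8,-30,0]}
    - {"gripper": 0,"travel": [8,-30,0]}
    - {"gripper": 0,"travel": [8,-30,0]}
    - {"gripper": 0,"travel": [8,-30,0]}
    - {"gripper": 0,"travel": [8,-30,0]}
    - {"gripper": 0,"travel": [8,-30,0]}

```text
validation failed for argument at $.mo...
```

>>> send_rows:
  motion:
    - {"gripper": 0,"travel": [8,-30,0]}
    - {"gripper": 0,"travel": [8,-30,0]}
    - {"gripper": 0,"travel": [8,-30,0]}
    - {"gripper": 0,"travel": [8,-30,0]}
    - {"gripper": 0,"travel": [8,-30,0]}
    - {"gripper": 0,"travel": [8,-30,0]}
    - {"gripper": 0,"travel": [8,-30,0]}
    - {"gripper": 0,"travel": [8,-30,0]}
    - {"gripper": 0,"travel": [8,-30,0]}
    - {"gripper": 0,"travel": [8,-30,0]}
    - {"gripper": 0,"travel": [8,-30,0]}
    - {"gripper": 0,"travel": [8,-30,0]}

```text
validation failed for argument at $.mo...
```

```bash
sed -i 's/^O=.*/O=np.array([.5765,.0165,0])/' h.py; cat > st.py <<'E'
from h import *
from scipy.spatial.transform import Rotation as Ro
s=manip.sense(); q=Ro.from_quat(s["tool_rot"])
print("t",s["t"],"mill",(mill(s["tcp_pos"])*1000).round(1),"F",(R.T@s["force"]).round(1),"gap",round(s["finger_gap"],2),"rotfix",(q.inv()*Ro.from_matrix(R@np.diag([1,-1,-1]))).as_rotvec(degrees=True).round(2),"q",s["q"].round(2))
E
python3 st.py; python3 - <<'E'
from h import *
cv2.imwrite("pics/w1.png",manip.snapshot("wrist")[:,:,::-1])
E
```

```text
t 0.1 mill [-301.3 -672.7  230.4] F [ 0.   0.1 -0.2] gap 1.0 rotfix [-0.11  0.   25.13] q [-1.47  0.53  1.43 -0.    1.18 -0.18]
```

View pics/w1.png

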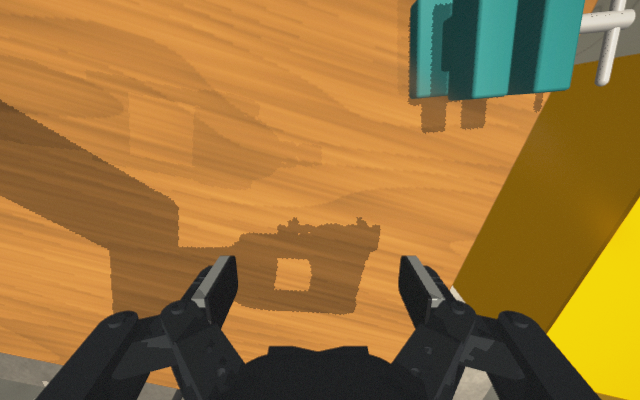

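The wrist view shows only the bench and the open fingers: the moves were refused because some rows lacked `rotation`. I'll resend them with every field.

>>> send_rows:
  motion:
    - {"gripper": 0,"travel": [0,0,-25],"rotation": [0,0,6.28]}
    - {"gripper": 0,"travel": [0,0,-25],"rotation": [0,0,6.28]}
    - {"gripper": 0,"travel": [0,0,-25],"rotation": [0,0,6.28]}
    - {"gripper": 0,"travel": [0,0,-25],"rotation": [0,0,6.28]}
    - {"gripper": 0,"travel": [0,0,-25],"rotation": [0,0,0]}
    - {"gripper": 0,"travel": [0,0,-25],"rotation": [0,0,0]}
    - {"gripper": 0,"travel": [0,0,-25],"rotation": [0,0,0]}
    - {"gripper": 0,"travel": [0,0,-25],"rotation": [0,0,0]}
    - {"gripper": 0,"travel": [0,0,0],"rotation": [0,0,0]}
    - {"gripper": 0,"travel": [0,0,0],"rotation": [0,0,0]}

```text
t: 0.98
tcp_pos: [0.1727, -0.6011, 0.4328]
tool_rot: [0.997, -0.079, 0.0, 0.002]
force: [-0.2, 0.1, -0.9]
finger_gap: -0.002
```

>>> send_rows:
  motion:
    - {"gripper": 0,"travel": [8,-30,0],"rotation": [0,0,0]}
    - {"gripper": 0,"travel": [8,-30,0],"rotation": [0,0,0]}
    - {"gripper": 0,"travel": [8,-30,0],"rotation": [0,0,0]}
    - {"gripper": 0,"travel": [8,-30,0],"rotation": [0,0,0]}
    - {"gripper": 0,"travel": [8,-30,0],"rotation": [0,0,0]}
    - {"gripper": 0,"travel": [8,-30,0],"rotation": [0,0,0]}
    - {"gripper": 0,"travel": [8,-30,0],"rotation": [0,0,0]}
    - {"gripper": 0,"travel": [8,-30,0],"rotation": [0,0,0]}
    - {"gripper": 0,"travel": [8,-30,0],"rotation": [0,0,0]}
    - {"gripper": 0,"travel": [8,-30,0],"rotation": [0,0,0]}
    - {"gripper": 0,"travel": [8,-30,0],"rotation": [0,0,0]}
    - {"gripper": 0,"travel": [8,-30,0],"rotation": [0,0,0]}

```text
t: 1.98
tcp_pos: [0.324, -0.2581, 0.4294]
tool_rot: [0.997, -0.079, -0.001, -0.002]
force: [0.3, 0.2, 0.5]
finger_gap: -0.002
```

```bash
python3 st.py
```

```text
t 1.9833 mill [-205.9 -311.1  429.4] F [0.3 0.2 0.5] gap -0.0 rotfix [-0.16  0.15 -0.01] q [-0.94  0.03  1.6   0.    1.52  0.79]
```

>>> send_rows:
  motion:
    - {"gripper": 0,"travel": [8,-30,0],"rotation": [0,0,0]}
    - {"gripper": 0,"travel": [8,-30,0],"rotation": [0,0,0]}
    - {"gripper": 0,"travel": [8,-30,0],"rotation": [0,0,0]}
    - {"gripper": 0,"travel": [8,-30,0],"rotation": [0,0,0]}
    - {"gripper": 0,"travel": [8,-30,0],"rotation": [0,0,0]}
    - {"gripper": 0,"travel": [8,-30,0],"rotation": [0,0,0]}
    - {"gripper": 0,"travel": [8,-30,0],"rotation": [0,0,0]}
    - {"gripper": 0,"travel": [8,-30,0],"rotation": [0,0,0]}
    - {"gripper": 0,"travel": [8,-30,0],"rotation": [0,0,0]}
    - {"gripper": 0,"travel": [8,-30,0],"rotation": [0,0,0]}
    - {"gripper": 0,"travel": [8,-28,0],"rotation": [0,0,0]}
    - {"gripper": 0,"travel": [8,-28,0],"rotation": [0,0,0]}

```text
t: 2.98
tcp_pos: [0.4747, 0.0777, 0.4293]
tool_rot: [0.997, -0.079, -0.002, 0.0]
force: [0.4, -0.8, -0.2]
finger_gap: -0.008
```

>>> send_rows:
  motion:
    - {"gripper": 0,"travel": [0,0,25],"rotation": [0,0,0]}
    - {"gripper": 0,"travel": [0,0,25],"rotation": [0,0,0]}
    - {"gripper": 0,"travel": [0,0,25],"rotation": [0,0,0]}
    - {"gripper": 0,"travel": [0,0,25],"rotation": [0,0,0]}
    - {"gripper": 0,"travel": [0,0,25],"rotation": [0,0,0]}
    - {"gripper": 0,"travel": [0,0,25],"rotation": [0,0,0]}
    - {"gripper": 0,"travel": [0,0,20],"rotation": [0,0,0]}
    - {"gripper": 0,"travel": [0,0,15],"rotation": [0,0,0]}
    - {"gripper": 0,"travel": [0,0,10],"rotation": [0,0,0]}
    - {"gripper": 0,"travel": [0,0,5],"rotation": [0,0,0]}
    - {"gripper": 0,"travel": [0,0,0],"rotation": [0,0,0]}
    - {"gripper": 0,"travel": [0,0,0],"rotation": [0,0,0]}

```text
t: 3.98
tcp_pos: [0.4748, 0.076, 0.2307]
tool_rot: [0.997, -0.079, -0.001, 0.0]
force: [-0.2, -0.5, -0.0]
finger_gap: -0.001
```

```bash
python3 st.py; python3 - <<'E'
from h import *
cv2.imwrite("pics/w2.png",manip.snapshot("wrist")[:,:,::-1])
E
```

```text
t 3.9833 mill [-109.8   42.7  230.7] F [-0.1 -0.5 -0. ] gap -0.0 rotfix [0.01 0.09 0.01] q [-0.07  0.34  1.78 -0.    1.02  1.66]
```

View pics/w2.png

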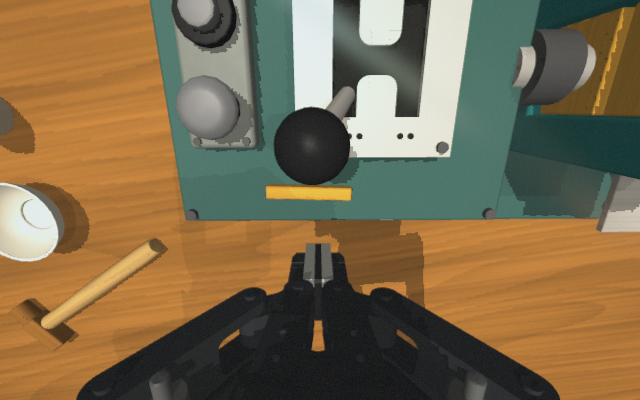

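The wrist view shows the knob at (312,147) straight ahead of the closed fingertips (318,262), so the line for the first push is good. The near-left slot has four dots beyond it.

>>> send_rows:
  motion:
    - {"gripper": 0,"travel": [8,-1.5,3],"rotation": [0,0,0]}
    - {"gripper": 0,"travel": [10,-1.5,3],"rotation": [0,0,0]}
    - {"gripper": 0,"travel": [8,0,0],"rotation": [0,0,0]}
    - {"gripper": 0,"travel": [6,0,0],"rotation": [0,0,0]}
    - {"gripper": 0,"travel": [6,0,0],"rotation": [0,0,0]}
    - {"gripper": 0,"travel": [6,0,0],"rotation": [0,0,0]}
    - {"gripper": 0,"travel": [6,0,0],"rotation": [0,0,0]}
    - {"gripper": 0,"travel": [6,0,0],"rotation": [0,0,0]}
    - {"gripper": 0,"travel": [6,0,0],"rotation": [0,0,0]}
    - {"gripper": 0,"travel": [6,0,0],"rotation": [0,0,0]}
    - {"gripper": 0,"travel": [0,0,0],"rotation": [0,0,0]}
    - {"gripper": 0,"travel": [0,0,0],"rotation": [0,0,0]}

```text
t: 5.03
tcp_pos: [0.544, 0.0679, 0.2253]
tool_rot: [0.997, -0.079, 0.001, 0.0]
force: [-1.0, -0.1, 0.6]
finger_gap: -0.004
```

```bash
cat > knob.py <<'E'
from h import *
# ball position by sphere-of-170mm: cast ray of dark blob centre, intersect sphere about pivot
def ball(n):
    c=manip.calibration(n); im=manip.snapshot(n); g=im.max(2)
    best=[]
    P=R@np.array([0,0,.085])+O
    cen=proj(c,P+[0,0,.165]); u0,v0=map(int,cen); r=35 
    m=(g[v0-r:v0+r,u0-r:u0+r]<45).astype(np.uint8)
    k,l,st,ce=cv2.connectedComponentsWithStats(m)
    for j in range(1,k):
        if st[j,4]<15: continue
        u,v=ce[j]+[u0-r,v0-r]; o,d=ray(c,u,v); w=o-P; b=w@d; D=b*b-w@w+.17**2
        if D<0: continue
        x=mill(o+d*(-b-D**.5)); y=x-[0,0,.085]
        print(n,st[j],(u.round(1),v.round(1)),(x*1000).round(1),"lever",np.arctan2(y[0],y[2]).round(3),"cross",np.arctan2(-y[1],y[2]).round(3))
    return im
if __name__=="__main__":
    import sys
    A=ball("scene"); cv2.imwrite(f"pics/{sys.argv[1]}.png",cv2.resize(A[160:270,270:410],None,fx=5,fy=5,interpolation=cv2.INTER_CUBIC)[:,:,::-1]); ball("top")
E
python3 st.py; python3 knob.py k1
```

```text
t 5.0333 mill [-40.2  45.7 225.3] F [-0.9 -0.3  0.6] gap -0.0 rotfix [ 0.01 -0.11  0.01] q [-0.08  0.43  1.63 -0.    1.07  1.65]
scene [47 38 10  9 58] (np.float64(339.3), np.float64(208.1)) [-13.2  48.7 247.3] lever -0.081 cross -0.292
top [29 34 14 34 63] (np.float64(306.0), np.float64(205.3)) [-57.9   2.7 244.8] lever -0.348 cross -0.017
top [38 36  6 14 41] (np.float64(314.5), np.float64(197.0)) [-25.9 -22.1 251.6] lever -0.154 cross 0.132
top [ 7 41 18  6 48] (np.float64(290.2), np.float64(197.8)) [-38.7  62.1 238.5] lever -0.247 cross -0.385
top [18 55  6  8 20] (np.float64(295.0), np.float64(212.8)) [-86.8  37.5 226.3] lever -0.551 cross -0.259
```

View pics/k1.png

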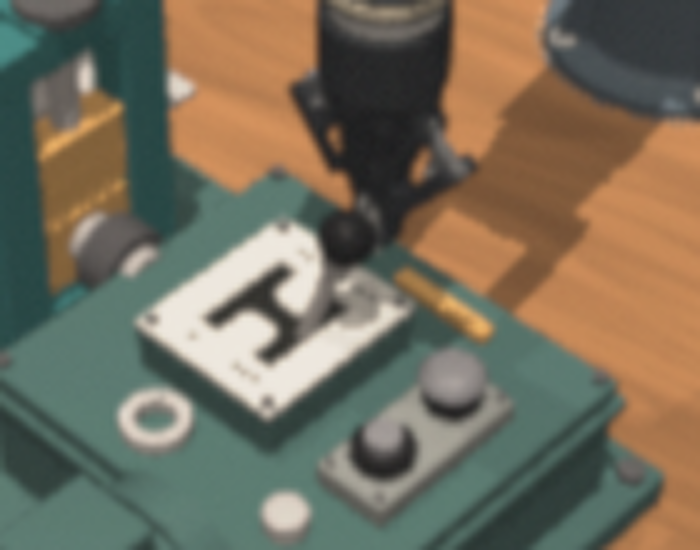

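The crop shows the ball at about (339,207.5) in the scene image, pushed towards the cross channel (lever about -0.08). The contact offset is about 27 mm, so 13.5 mm more.

>>> send_rows:
  motion:
    - {"gripper": 0,"travel": [4,0,0],"rotation": [0,0,0]}
    - {"gripper": 0,"travel": [4,0,0],"rotation": [0,0,0]}
    - {"gripper": 0,"travel": [3,0,0],"rotation": [0,0,0]}
    - {"gripper": 0,"travel": [2.5,0,0],"rotation": [0,0,0]}
    - {"gripper": 0,"travel": [0,0,0],"rotation": [0,0,0]}
    - {"gripper": 0,"travel": [0,0,0],"rotation": [0,0,0]}
    - {"gripper": 0,"travel": [0,0,0],"rotation": [0,0,0]}

```text
t: 5.72
tcp_pos: [0.5565, 0.066, 0.2253]
tool_rot: [0.997, -0.079, 0.0, 0.0]
force: [-0.5, 0.5, 0.2]
finger_gap: 0.001
```

```bash
python3 st.py; python3 knob.py k2|grep scene
```

```text
t 5.7167 mill [-27.6  45.8 225.3] F [-0.5  0.5  0.2] gap 0.0 rotfix [ 0.   -0.03  0.01] q [-0.08  0.45  1.6  -0.    1.09  1.65]
```

>>> send_rows:
  motion:
    - {"gripper": 0,"travel": [-8,0,0],"rotation": [0,0,0]}
    - {"gripper": 0,"travel": [-15,0,0],"rotation": [0,0,0]}
    - {"gripper": 0,"travel": [-17,-5,0],"rotation": [0,0,0]}
    - {"gripper": 0,"travel": [-5,-15,0],"rotation": [0,0,0]}
    - {"gripper": 0,"travel": [0,-20,0],"rotation": [0,0,0]}
    - {"gripper": 0,"travel": [0,-20,0],"rotation": [0,0,0]}
    - {"gripper": 0,"travel": [0,0,0],"rotation": [0,0,0]}
    - {"gripper": 0,"travel": [0,0,0],"rotation": [0,0,0]}

```text
t: 6.48
tcp_pos: [0.5209, 0.133, 0.2253]
tool_rot: [0.997, -0.078, 0.0, 0.0]
force: [0.5, -0.4, -0.2]
finger_gap: 0.0
```

```bash
python3 st.py; python3 knob.py k2
```

```text
t 6.4833 mill [-73.3 106.2 225.3] F [ 0.6 -0.4 -0.2] gap 0.0 rotfix [ 0.03 -0.02  0.13] q [ 0.04  0.42  1.66 -0.    1.06  1.77]
scene [44 40  9  9 44] (np.float64(336.3), np.float64(210.5)) [  0.7  49.7 247.6] lever 0.004 cross -0.297
top [ 9 37  9 33 85] (np.float64(284.6), np.float64(206.7)) [-69.3  78.2 219.1] lever -0.477 cross -0.528
top [32 38 11 12 49] (np.float64(312.9), np.float64(196.8)) [-26.2 -16.5 252.2] lever -0.156 cross 0.098
top [27 40  4  8 22] (np.float64(302.5), np.float64(198.1)) [-36.   18.5 250.1] lever -0.215 cross -0.112
top [20 56 23  4 23] (np.float64(305.0), np.float64(211.7)) [-78.9   3.  235.5] lever -0.483 cross -0.02
top [ 0 63  5  7 17] (np.float64(275.6), np.float64(220.3)) [-111.3  110.4  150.9] lever -1.036 cross -1.033
```

View pics/k2.png

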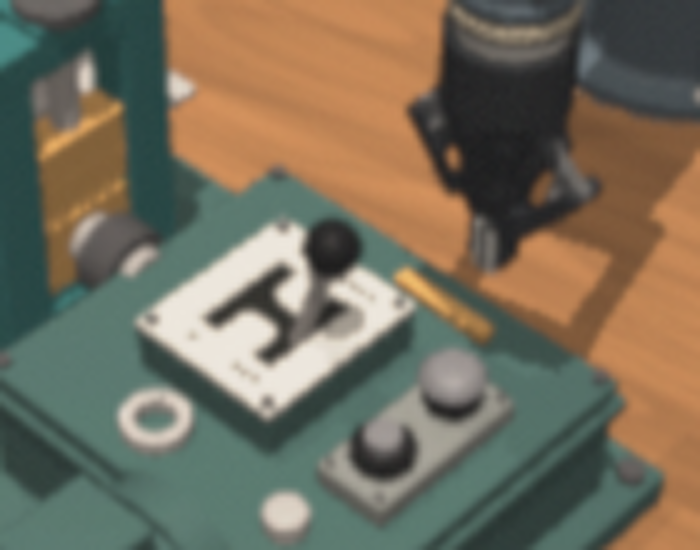

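The ball is at about (336.4,209.7) and the stem stands in line with the cross channel (lever about 0). I'll go round to the station side and push towards the roll stand.

>>> send_rows:
  motion:
    - {"gripper": 0,"travel": [15,0,0],"rotation": [0,0,0]}
    - {"gripper": 0,"travel": [25,0,0],"rotation": [0,0,0]}
    - {"gripper": 0,"travel": [22,0,0],"rotation": [0,0,0]}
    - {"gripper": 0,"travel": [10,0,0],"rotation": [0,0,0]}
    - {"gripper": 0,"travel": [0,10,0],"rotation": [0,0,0]}
    - {"gripper": 0,"travel": [0,10,0],"rotation": [0,0,0]}
    - {"gripper": 0,"travel": [0,6,0],"rotation": [0,0,0]}
    - {"gripper": 0,"travel": [0,6,0],"rotation": [0,0,0]}
    - {"gripper": 0,"travel": [0,6,0],"rotation": [0,0,0]}
    - {"gripper": 0,"travel": [0,6,0],"rotation": [0,0,0]}
    - {"gripper": 0,"travel": [0,0,0],"rotation": [0,0,0]}
    - {"gripper": 0,"travel": [0,0,0],"rotation": [0,0,0]}

```text
t: 7.58
tcp_pos: [0.5851, 0.0769, 0.2254]
tool_rot: [0.997, -0.079, -0.0, 0.0]
force: [-0.9, 0.2, 0.2]
finger_gap: -0.003
```

```bash
python3 st.py; python3 knob.py k3|grep scene
```

```text
t 7.5833 mill [ -1.1  61.  225.4] F [-0.9  0.   0.2] gap -0.0 rotfix [ 0.06  0.01 -0.01] q [-0.06  0.49  1.53 -0.    1.13  1.67]
scene [ 39   8  27  42 670] (np.float64(339.5), np.float64(193.3)) [-65.2   0.9 242. ] lever -0.394 cross -0.005
```

>>> send_rows:
  motion:
    - {"gripper": 0,"travel": [0,6,0],"rotation": [0,0,0]}
    - {"gripper": 0,"travel": [0,6,0],"rotation": [0,0,0]}
    - {"gripper": 0,"travel": [0,6,0],"rotation": [0,0,0]}
    - {"gripper": 0,"travel": [0,6,0],"rotation": [0,0,0]}
    - {"gripper": 0,"travel": [0,6,0],"rotation": [0,0,0]}
    - {"gripper": 0,"travel": [0,6,0],"rotation": [0,0,0]}
    - {"gripper": 0,"travel": [0,6,0],"rotation": [0,0,0]}
    - {"gripper": 0,"travel": [0,0,0],"rotation": [0,0,0]}
    - {"gripper": 0,"travel": [0,0,0],"rotation": [0,0,0]}

```text
t: 8.43
tcp_pos: [0.5798, 0.0351, 0.2267]
tool_rot: [0.997, -0.079, 0.002, 0.001]
force: [-0.6, -0.3, 5.5]
finger_gap: -0.004
```

```bash
python3 st.py; python3 knob.py k3|grep scene; python3 - <<'E'
from h import *
a=cv2.imread("pics/k3.png"); b=cv2.resize(manip.snapshot("wrist")[:,:,::-1],None,fx=.6,fy=.6)
a=cv2.resize(a,None,fx=.6,fy=.6); b=cv2.resize(b,(int(b.shape[1]*a.shape[0]/b.shape[0]),a.shape[0])); cv2.imwrite("pics/k3b.png",np.hstack([a,b])[:, :800]); print(a.shape,b.shape)
E
```

```text
t 8.4333 mill [  0.4  18.9 226.7] F [-0.6 -0.4  5.5] gap -0.0 rotfix [ 0.08 -0.19  0.03] q [-0.13  0.47  1.55 -0.    1.11  1.6 ]
(330, 420, 3) (330, 528, 3)
```

View pics/k3b.png

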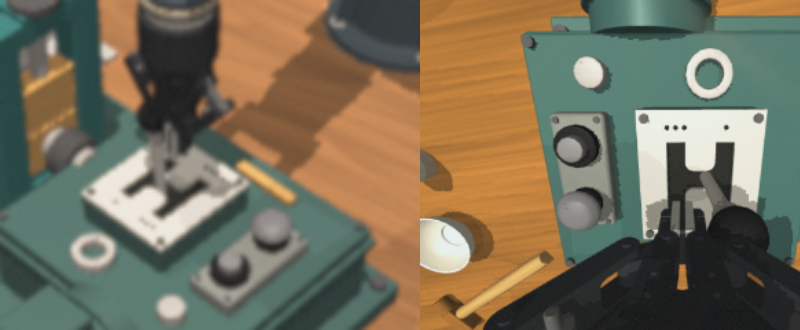

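```bash
python3 - <<'E'
from h import *
c=manip.calibration("wrist"); print("cam",mill(c["cam_to_world"][:3,3]), R.T@c["cam_to_world"][:3,2])
k=400/330
P=R@np.array([0,0,.085])+O
u,v=(738-420)*k,232*k
o,d=ray(c,u,v); w=o-P; b=w@d; D=b*b-w@w+.17**2; print(u,v,D, mill(o+d*(-b-D**.5)) if D>0 else mill(o-d*b))
print("stem at plate",mill(onz(c,(705-420)*k,175*k,.1675)))
for p in [(0,0,.1675),(0,-.022,.1675),(0.036,-.022,.1675)]: print(p,np.array(proj(c,R@np.array(p)+O))/k+[420,0])
E
```

```text
cam [0.08034784 0.01883389 0.36910036] [-0.31249631 -0.00165051 -0.94991754]
385.45454545454544 281.21212121212125 0.018363665458518526 [ 0.00313362 -0.01343725  0.25443914]
stem at plate [ 0.00568307 -0.00269388  0.1675    ]
(0, 0, 0.1675) [701.91082046 180.71922606]
(0, -0.022, 0.1675) [725.51341227 180.74857402]
(0.036, -0.022, 0.1675) [727.96382155 142.8319465 ]
```

The ball measures (3, -13) mm in the mill frame and is crossing in line with the channel. The wrist crop shows ball (738,232) and stem foot (705,175), with about 31 mm to go.

>>> send_rows:
  motion:
    - {"gripper": 0,"travel": [0,5,0],"rotation": [0,0,0]}
    - {"gripper": 0,"travel": [0,5,0],"rotation": [0,0,0]}
    - {"gripper": 0,"travel": [0,5,0],"rotation": [0,0,0]}
    - {"gripper": 0,"travel": [0,5,0],"rotation": [0,0,0]}
    - {"gripper": 0,"travel": [0,4,0],"rotation": [0,0,0]}
    - {"gripper": 0,"travel": [0,4,0],"rotation": [0,0,0]}
    - {"gripper": 0,"travel": [0,2,0],"rotation": [0,0,0]}
    - {"gripper": 0,"travel": [0,0,0],"rotation": [0,0,0]}
    - {"gripper": 0,"travel": [0,0,0],"rotation": [0,0,0]}

```text
t: 9.33
tcp_pos: [0.5737, 0.0062, 0.2251]
tool_rot: [0.997, -0.079, -0.001, 0.0]
force: [-0.6, -0.1, 0.9]
finger_gap: 0.002
```

```bash
python3 st.py; cat > wk.py <<'E'
from h import *
c=manip.calibration("wrist"); im=manip.snapshot("wrist"); cv2.imwrite("pics/wk.png",im[:,:,::-1])
P=R@np.array([0,0,.085])+O
m=(im.max(2)<60).astype(np.uint8); m=cv2.morphologyEx(m,cv2.MORPH_OPEN,cv2.getStructuringElement(2,(15,15)))
g=cv2.medianBlur(cv2.cvtColor(im,cv2.COLOR_RGB2GRAY),5)
h=cv2.HoughCircles(g,cv2.HOUGH_GRADIENT,1.2,30,param1=80,param2=18,minRadius=28,maxRadius=75)
for u,v,r in (h[0] if h is not None else []):
    o,d=ray(c,u,v); w=o-P; b=w@d; D=b*b-w@w+.17**2
    if D<0: continue
    x=o+d*(-b-D**.5); rr=.0175/np.linalg.norm(x-c["cam_to_world"][:3,3])*c["fx"]
    yy=mill(x)-[0,0,.085]
    if abs(rr-r)<9 and g[int(min(v,399)),int(u)]<70: print((u,v,r),rr.round(0),(mill(x)*1000).round(1),"lever",np.arctan2(yy[0],yy[2]).round(3),"cross",np.arctan2(-yy[1],yy[2]).round(3))
E
python3 wk.py
```

```text
t 9.3333 mill [ -1.2 -10.7 225.1] F [-0.5 -0.2  0.9] gap 0.0 rotfix [ 0.03  0.06 -0.  ] q [-0.18  0.47  1.57 -0.    1.11  1.55]
(np.float32(382.2), np.float32(281.40002), np.float32(38.440002)) 34.0 [ -0.5 -42.4 249.6] lever -0.003 cross 0.252
(np.float32(149.40001), np.float32(168.6), np.float32(32.92)) 30.0 [ 50.9  71.8 230.4] lever 0.337 cross -0.458
(np.float32(474.6), np.float32(227.40001), np.float32(34.48)) 27.0 [ 16.1 -98.7 222.5] lever 0.117 cross 0.623
(np.float32(359.40002), np.float32(255.00002), np.float32(44.920002)) 37.0 [ 15.  -30.3 251.6] lever 0.09 cross 0.18
(np.float32(270.6), np.float32(299.40002), np.float32(28.72)) 34.0 [ -7.3  11.4 254.5] lever -0.043 cross -0.067
```

>>> send_rows:
  motion:
    - {"gripper": 0,"travel": [0,3,0],"rotation": [0,0,0]}
    - {"gripper": 0,"travel": [0,0,0],"rotation": [0,0,0]}
    - {"gripper": 0,"travel": [0,0,0],"rotation": [0,0,0]}
    - {"gripper": 0,"travel": [0,-10,0],"rotation": [0,0,0]}
    - {"gripper": 0,"travel": [-10,-10,0],"rotation": [0,0,0]}
    - {"gripper": 0,"travel": [-20,0,0],"rotation": [0,0,0]}
    - {"gripper": 0,"travel": [-20,0,0],"rotation": [0,0,0]}
    - {"gripper": 0,"travel": [-20,0,0],"rotation": [0,0,0]}
    - {"gripper": 0,"travel": [0,0,0],"rotation": [0,0,0]}
    - {"gripper": 0,"travel": [0,0,0],"rotation": [0,0,0]}

```text
t: 10.22
tcp_pos: [0.5066, 0.0355, 0.2256]
tool_rot: [0.997, -0.079, 0.0, -0.0]
force: [1.2, -0.2, -0.1]
finger_gap: -0.001
```

```bash
python3 st.py; python3 wk.py
```

```text
t 10.2167 mill [-72.    7.7 225.6] F [ 1.2  0.  -0.1] gap -0.0 rotfix [-0.   -0.    0.08] q [-0.15  0.38  1.73  0.    1.03  1.58]
(np.float32(210.6), np.float32(129.0), np.float32(33.4)) 38.0 [  0.   52.1 246.8] lever 0.0 cross -0.311
```

View pics/wk.png

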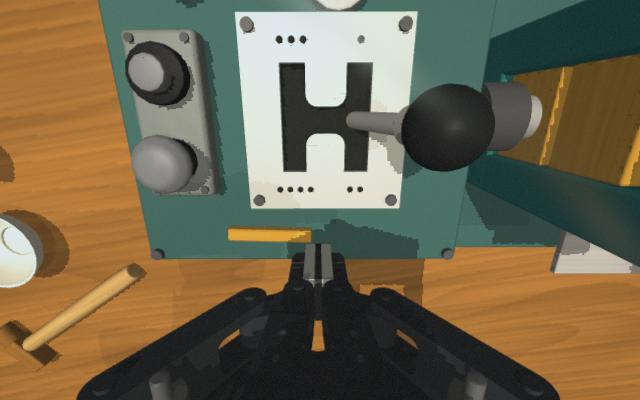

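The stem stands in the right-hand lane at the cross channel, and the ball is at (449,127). I'll check the frame with the plate's four corner screws and compute the ball position.

```bash
python3 - <<'E'
from h import *
c=manip.calibration("wrist"); P=R@np.array([0,0,.085])+O
S=np.array([mill(onz(c,*p,.1675)) for p in [(247,24),(406,24),(391,200),(259,200)]])*1000; print(S.round(1),S.mean(0))
for uv in [(152,72),(163,162)]: print(mill(onz(c,*uv,.168))*1000,mill(onz(c,*uv,.183))*1000)
o,d=ray(c,449,127); w=o-P; b=w@d; D=b*b-w@w+.17**2; x=mill(o+d*(-b-D**.5)); y=x-[0,0,.085]; print(x,np.arctan2(y[0],y[2]),np.arctan2(-y[1],y[2]))
E
```

```text
[[ 59.4  51.2 167.5]
 [ 59.6 -47.4 167.5]
 [-55.2 -47.7 167.5]
 [-55.4  51.  167.5]] [  2.10806603   1.76659033 167.5       ]
[ 31.98794729 114.89142588 168.        ] [ 30.31620991 106.81620988 183.        ]
[-26.83620835 117.75664224 168.        ] [-24.09929937 109.4666892  183.        ]
[ 0.0025882  -0.04682711  0.24840295] 0.015838040862868465 0.2790946980388873
```

>>> send_rows:
  motion:
    - {"gripper": 0,"travel": [0,18,0],"rotation": [0,0,0]}
    - {"gripper": 0,"travel": [0,18,0],"rotation": [0,0,0]}
    - {"gripper": 0,"travel": [5,18,0],"rotation": [0,0,0]}
    - {"gripper": 0,"travel": [15,0,0],"rotation": [0,0,0]}
    - {"gripper": 0,"travel": [15,0,0],"rotation": [0,0,0]}
    - {"gripper": 0,"travel": [7,0,0],"rotation": [0,0,0]}
    - {"gripper": 0,"travel": [6,0,0],"rotation": [0,0,0]}
    - {"gripper": 0,"travel": [6,0,0],"rotation": [0,0,0]}
    - {"gripper": 0,"travel": [6,0,0],"rotation": [0,0,0]}
    - {"gripper": 0,"travel": [6,0,0],"rotation": [0,0,0]}
    - {"gripper": 0,"travel": [6,0,0],"rotation": [0,0,0]}
    - {"gripper": 0,"travel": [0,0,0],"rotation": [0,0,0]}

```text
t: 11.27
tcp_pos: [0.5712, -0.0302, 0.225]
tool_rot: [0.997, -0.079, 0.0, -0.0]
force: [-0.7, 0.4, -0.6]
finger_gap: 0.002
```

>>> send_rows:
  motion:
    - {"gripper": 0,"travel": [6,0,0],"rotation": [0,0,0]}
    - {"gripper": 0,"travel": [6,0,0],"rotation": [0,0,0]}
    - {"gripper": 0,"travel": [4,0,0],"rotation": [0,0,0]}
    - {"gripper": 0,"travel": [4,0,0],"rotation": [0,0,0]}
    - {"gripper": 0,"travel": [0,0,0],"rotation": [0,0,0]}
    - {"gripper": 0,"travel": [0,0,0],"rotation": [0,0,0]}

```text
t: 11.77
tcp_pos: [0.5906, -0.0336, 0.2254]
tool_rot: [0.997, -0.079, 0.001, 0.0]
force: [-0.5, -0.4, -0.9]
finger_gap: 0.004
```

```bash
python3 st.py; python3 knob.py k4|grep scene
```

```text
t 11.7667 mill [ 21.9 -47.3 225.4] F [-0.4 -0.5 -0.9] gap 0.0 rotfix [ 0.   -0.07  0.01] q [-0.25  0.49  1.53  0.    1.13  1.48]
```

>>> send_rows:
  motion:
    - {"gripper": 0,"travel": [2,0,0],"rotation": [0,0,0]}
    - {"gripper": 0,"travel": [2,0,0],"rotation": [0,0,0]}
    - {"gripper": 0,"travel": [0,0,0],"rotation": [0,0,0]}
    - {"gripper": 0,"travel": [0,0,0],"rotation": [0,0,0]}

```text
t: 12.2
tcp_pos: [0.5938, -0.0341, 0.2252]
tool_rot: [0.997, -0.079, -0.0, -0.0]
force: [-1.1, -0.7, -0.8]
finger_gap: 0.005
```

>>> send_rows:
  motion:
    - {"gripper": 0,"travel": [1.5,0,0],"rotation": [0,0,0]}
    - {"gripper": 0,"travel": [0,0,0],"rotation": [0,0,0]}
    - {"gripper": 0,"travel": [0,0,0],"rotation": [0,0,0]}

```text
t: 12.45
tcp_pos: [0.5953, -0.0343, 0.2252]
tool_rot: [0.997, -0.079, -0.0, -0.0]
force: [-1.0, 1.4, -0.9]
finger_gap: 0.001
```

```bash
python3 st.py; python3 knob.py k4|grep scene
```

```text
t 12.45 mill [ 26.6 -47.2 225.2] F [-1.2  1.2 -0.9] gap 0.0 rotfix [-0.    0.02  0.01] q [-0.24  0.5   1.51  0.    1.13  1.48]
scene [31 50  5  5 15] (np.float64(321.7), np.float64(218.5)) [ 49.4  39.1 242.9] lever 0.303 cross -0.243
```

View pics/k4.png

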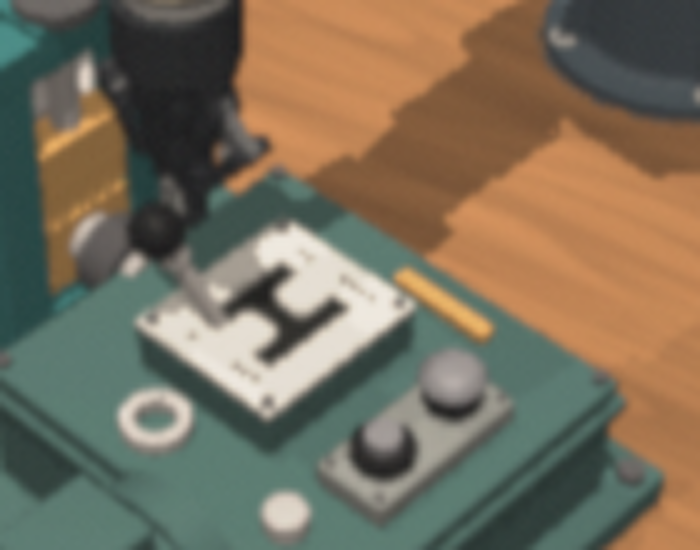

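The lever is in the single-dot slot, with the ball at scene (301.2,206.2). I'll keep feeling for the slot end in small steps.

>>> send_rows:
  motion:
    - {"gripper": 0,"travel": [1.5,0,0],"rotation": [0,0,0]}
    - {"gripper": 0,"travel": [0,0,0],"rotation": [0,0,0]}
    - {"gripper": 0,"travel": [0,0,0],"rotation": [0,0,0]}

```text
t: 12.8
tcp_pos: [0.597, -0.0346, 0.2253]
tool_rot: [0.997, -0.079, 0.0, -0.0]
force: [-1.9, 0.2, -1.6]
finger_gap: 0.002
```

>>> send_rows:
  motion:
    - {"gripper": 0,"travel": [1.2,0,0],"rotation": [0,0,0]}
    - {"gripper": 0,"travel": [0,0,0],"rotation": [0,0,0]}
    - {"gripper": 0,"travel": [0,0,0],"rotation": [0,0,0]}

```text
t: 13.05
tcp_pos: [0.5979, -0.0347, 0.2252]
tool_rot: [0.997, -0.079, -0.0, -0.0]
force: [-1.0, 0.9, -1.6]
finger_gap: -0.002
```

```bash
python3 st.py; python3 - <<'E'
from h import *
c=manip.calibration("scene"); P=R@np.array([0,0,.085])+O
o,d=ray(c,301.2,206.2); w=o-P; b=w@d; D=b*b-w@w+.17**2; x=mill(o+d*(-b-D**.5)); y=x-[0,0,.085]; print(x,np.arctan2(y[0],y[2]),np.arctan2(-y[1],y[2]))
E
```

```text
t 13.05 mill [ 29.3 -47.2 225.2] F [-1.1  0.7 -1.6] gap -0.0 rotfix [0.   0.03 0.01] q [-0.24  0.5   1.51 -0.    1.14  1.48]
[ 0.05309825 -0.0408152   0.24125203] 0.32758108610894 0.25550472263391255
```

>>> send_rows:
  motion:
    - {"gripper": 0,"travel": [1,0,0],"rotation": [0,0,0]}
    - {"gripper": 0,"travel": [0,0,0],"rotation": [0,0,0]}
    - {"gripper": 0,"travel": [0,0,0],"rotation": [0,0,0]}

```text
t: 13.3
tcp_pos: [0.5985, -0.0348, 0.2251]
tool_rot: [0.997, -0.079, -0.001, -0.0]
force: [-3.9, 1.0, -1.4]
finger_gap: 0.0
```

>>> send_rows:
  motion:
    - {"gripper": 0,"travel": [1,0,0],"rotation": [0,0,0]}
    - {"gripper": 0,"travel": [0,0,0],"rotation": [0,0,0]}
    - {"gripper": 0,"travel": [0,0,0],"rotation": [0,0,0]}

```text
t: 13.55
tcp_pos: [0.599, -0.0348, 0.225]
tool_rot: [0.997, -0.079, -0.001, -0.0]
force: [-5.9, 0.5, -0.5]
finger_gap: -0.002
```

>>> send_rows:
  motion:
    - {"gripper": 0,"travel": [1,0,0],"rotation": [0,0,0]}
    - {"gripper": 0,"travel": [0,0,0],"rotation": [0,0,0]}
    - {"gripper": 0,"travel": [0,0,0],"rotation": [0,0,0]}

```text
t: 13.8
tcp_pos: [0.5992, -0.0349, 0.2249]
tool_rot: [0.997, -0.079, -0.002, -0.0]
force: [-6.9, 0.9, -0.2]
finger_gap: 0.004
```

The lever stalls against the slot end: force rose to 7 N with about 1.3 mm of motion for 3 mm commanded. Now I retreat, rise and check the lever from above.

>>> send_rows:
  motion:
    - {"gripper": 0,"travel": [-6,0,0],"rotation": [0,0,0]}
    - {"gripper": 0,"travel": [-14,0,0],"rotation": [0,0,0]}
    - {"gripper": 0,"travel": [-15,0,0],"rotation": [0,0,0]}
    - {"gripper": 0,"travel": [-15,0,0],"rotation": [0,0,0]}
    - {"gripper": 0,"travel": [0,0,-20],"rotation": [0,0,0]}
    - {"gripper": 0,"travel": [0,0,-25],"rotation": [0,0,0]}
    - {"gripper": 0,"travel": [0,0,-25],"rotation": [0,0,0]}
    - {"gripper": 0,"travel": [0,0,-25],"rotation": [0,0,0]}
    - {"gripper": 0,"travel": [0,0,0],"rotation": [0,0,0]}
    - {"gripper": 0,"travel": [0,0,0],"rotation": [0,0,0]}

```text
t: 14.63
tcp_pos: [0.5541, -0.0279, 0.3231]
tool_rot: [0.997, -0.079, 0.005, 0.001]
force: [-0.3, -1.0, -0.5]
finger_gap: -0.003
```

>>> send_rows:
  motion:
    - {"gripper": 0,"travel": [5,-16,0],"rotation": [0,0,0]}
    - {"gripper": 0,"travel": [5,-16,0],"rotation": [0,0,0]}
    - {"gripper": 0,"travel": [5,-16,0],"rotation": [0,0,0]}
    - {"gripper": 0,"travel": [5,-16,0],"rotation": [0,0,0]}
    - {"gripper": 0,"travel": [5,-16,0],"rotation": [0,0,0]}
    - {"gripper": 0,"travel": [5,-16,0],"rotation": [0,0,0]}
    - {"gripper": 0,"travel": [5,-16,0],"rotation": [0,0,0]}
    - {"gripper": 0,"travel": [5,-16,0],"rotation": [0,0,0]}
    - {"gripper": 0,"travel": [4,-16,0],"rotation": [0,0,0]}
    - {"gripper": 0,"travel": [4,-16,0],"rotation": [0,0,0]}
    - {"gripper": 0,"travel": [0,0,0],"rotation": [0,0,0]}
    - {"gripper": 0,"travel": [0,0,0],"rotation": [0,0,0]}

```text
t: 15.63
tcp_pos: [0.6244, 0.1239, 0.3196]
tool_rot: [0.997, -0.078, -0.0, 0.0]
force: [0.6, -0.1, -0.3]
finger_gap: -0.002
```

```bash
python3 st.py; python3 knob.py k5; python3 wk.py; python3 - <<'E'
from h import *
a=cv2.imread("pics/k5.png"); b=cv2.imread("pics/wk.png"); a=cv2.resize(a,(382,300)); b=cv2.resize(b,None,fx=.65,fy=.65)[:,:]
H=max(a.shape[0],b.shape[0]); p=lambda i:np.vstack([i,np.zeros((H-i.shape[0],i.shape[1],3),np.uint8)])
cv2.imwrite("pics/c5.png",np.hstack([p(a),p(b)])); c=manip.calibration("wrist"); print(proj(c,R@np.array([.030,.115,.168])+O))
E
```

```text
t 15.6333 mill [ 30.4 113.6 319.6] F [ 0.6 -0.  -0.3] gap -0.0 rotfix [0.03 0.03 0.1 ] q [ 0.02  0.46  1.29 -0.    1.39  1.75]
scene [ 8 37  9  9 47] (np.float64(300.4), np.float64(207.7)) [ 58.3 -38.8 239.9] lever 0.36 cross 0.245
top [27 34 17 16 86] (np.float64(309.1), np.float64(196.4)) [-26.9  -3.3 252.8] lever -0.159 cross 0.02
top [19 56 24  4 24] (np.float64(304.5), np.float64(211.6)) [-78.9   4.7 235.5] lever -0.483 cross -0.032
(np.float64(314.671700646555), np.float64(186.55707995766917))
```

View pics/c5.png

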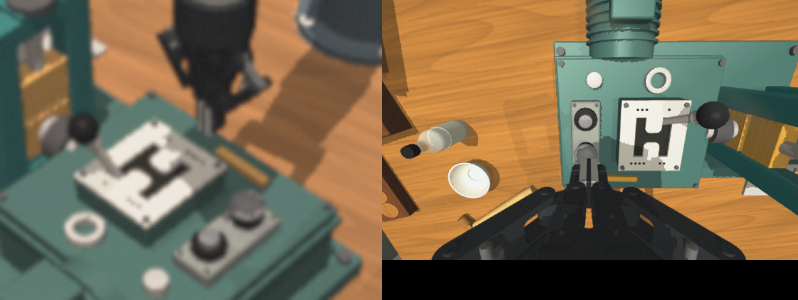

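The stem is at the far end of the single-dot slot and stays there after release (lever about 0.34). The start button sits where expected: (313,186) in the wrist image against a projected (314.7,186.6). Descending now.

>>> send_rows:
  motion:
    - {"gripper": 0,"travel": [0.5,-1.5,20],"rotation": [0,0,0]}
    - {"gripper": 0,"travel": [0,0,25],"rotation": [0,0,0]}
    - {"gripper": 0,"travel": [0,0,25],"rotation": [0,0,0]}
    - {"gripper": 0,"travel": [0,0,25],"rotation": [0,0,0]}
    - {"gripper": 0,"travel": [0,0,20],"rotation": [0,0,0]}
    - {"gripper": 0,"travel": [0,0,15],"rotation": [0,0,0]}
    - {"gripper": 0,"travel": [0,0,8],"rotation": [0,0,0]}
    - {"gripper": 0,"travel": [0,0,0],"rotation": [0,0,0]}
    - {"gripper": 0,"travel": [0,0,0],"rotation": [0,0,0]}

```text
t: 16.53
tcp_pos: [0.6253, 0.1239, 0.1826]
tool_rot: [0.997, -0.08, 0.0, 0.0]
force: [0.0, -0.4, 0.3]
finger_gap: -0.003
```

```bash
python3 st.py
```

```text
t 16.5333 mill [ 31.2 113.8 182.6] F [ 0.1 -0.4  0.3] gap -0.0 rotfix [ 0.   -0.02 -0.03] q [ 0.02  0.6   1.45 -0.    1.1   1.75]
```

>>> send_rows:
  motion:
    - {"gripper": 0,"travel": [0,-1,5],"rotation": [0,0,0]}
    - {"gripper": 0,"travel": [0,0,4],"rotation": [0,0,0]}
    - {"gripper": 0,"travel": [0,0,3],"rotation": [0,0,0]}
    - {"gripper": 0,"travel": [0,0,2],"rotation": [0,0,0]}
    - {"gripper": 0,"travel": [0,0,2],"rotation": [0,0,0]}
    - {"gripper": 0,"travel": [0,0,0],"rotation": [0,0,0]}
    - {"gripper": 0,"travel": [0,0,0],"rotation": [0,0,0]}

```text
t: 17.12
tcp_pos: [0.6258, 0.1255, 0.1671]
tool_rot: [0.997, -0.079, 0.001, -0.0]
force: [0.2, 0.0, 4.1]
finger_gap: 0.0
```

>>> send_rows:
  motion:
    - {"gripper": 0,"travel": [0,0,1.5],"rotation": [0,0,0]}
    - {"gripper": 0,"travel": [0,0,1.5],"rotation": [0,0,0]}
    - {"gripper": 0,"travel": [0,0,0],"rotation": [0,0,0]}
    - {"gripper": 0,"travel": [0,0,0],"rotation": [0,0,0]}

```text
t: 17.45
tcp_pos: [0.6258, 0.1255, 0.1659]
tool_rot: [0.997, -0.079, 0.001, -0.0]
force: [-3.9, -1.0, 13.5]
finger_gap: 0.001
```

Contact came at about 0.1675, but motion was blocked at 0.1659 with 13.5 N and a sideways force. The flat 22 mm fingertip is probably sitting on the collar rim, not just the button. I'll lift off, tilt the tool 20°, and press with one fingertip edge in the middle of the button.

>>> send_rows:
  motion:
    - {"gripper": 0,"travel": [0,0,-5],"rotation": [0,0,0]}
    - {"gripper": 0,"travel": [0,0,-15],"rotation": [0,0,0]}
    - {"gripper": 0,"travel": [11,0,0],"rotation": [0,0,0]}
    - {"gripper": 0,"travel": [0,0,0],"rotation": [0,5,0]}
    - {"gripper": 0,"travel": [0,0,0],"rotation": [0,5,0]}
    - {"gripper": 0,"travel": [0,0,0],"rotation": [0,5,0]}
    - {"gripper": 0,"travel": [0,0,0],"rotation": [0,5,0]}
    - {"gripper": 0,"travel": [0,0,0],"rotation": [0,0,0]}
    - {"gripper": 0,"travel": [0,0,0],"rotation": [0,0,0]}

```text
t: 18.2
tcp_pos: [0.6344, 0.124, 0.1823]
tool_rot: [0.982, -0.078, 0.171, 0.014]
force: [0.7, 0.5, 0.1]
finger_gap: -0.001
```

```bash
cat >> st.py <<'E'
M=R.T@q.as_matrix(); e=mill(s["tcp_pos"])*1000+M@[-11,0,0]
print("edge",e.round(1)); v=np.array([31.5,115.5,172.])-e; print("to hover 172, tool axes",(M.T@v).round(1),"down 1mm:",(M.T@[0,0,-1]).round(3))
E
python3 st.py; python3 - <<'E'
from h import *
im=manip.snapshot("wrist"); c=manip.calibration("wrist"); g=np.array(proj(c,R@np.array([.0315,.1155,.168])+O)); print(g, c["fx"])
u,v=g.astype(int); a=im[max(0,v-90):v+90,max(0,u-120):u+120]
sc=manip.snapshot("scene"); c2=manip.calibration("scene"); u2,v2=np.array(proj(c2,R@np.array([.0315,.1155,.168])+O)).astype(int); b=sc[v2-40:v2+25,u2-35:u2+35]
b=cv2.resize(b,None,fx=5.5,fy=5.5,interpolation=cv2.INTER_CUBIC); a=cv2.resize(a,None,fx=1.7,fy=1.7)
H=max(a.shape[0],b.shape[0]); p=lambda i:np.vstack([i,np.zeros((H-i.shape[0],i.shape[1],3),np.uint8)])
o=np.hstack([p(a),p(b)]); print(o.shape); cv2.imwrite("pics/last.png",o[:,:,::-1])
E
```

```text
t 18.2 mill [ 40.1 115.3 182.3] F [0.7 0.6 0.1] gap -0.0 rotfix [  0.03 -19.75   0.06] q [ 0.05  0.52  1.68 -0.13  0.61  1.87]
edge [ 29.8 115.3 178.6]
to hover 172, tool axes [-0.6 -0.2  6.8] down 1mm: [-0.338 -0.001  0.941]
[316.91273119 269.64454755] 281.814270998479
(358, 793, 3)
```

View pics/last.png

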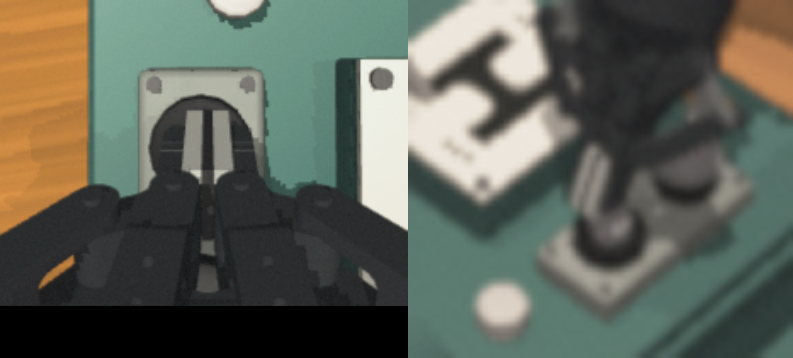

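The last allowed picture shows the closed tips tilted over the middle of the black collar, with the collar perhaps 1 mm further left. Shifting by that and pressing with the edge.

>>> send_rows:
  motion:
    - {"gripper": 0,"travel": [0,-1.2,3.5],"rotation": [0,0,0]}
    - {"gripper": 0,"travel": [-0.3,0,3.5],"rotation": [0,0,0]}
    - {"gripper": 0,"travel": [-1,0,2.8],"rotation": [0,0,0]}
    - {"gripper": 0,"travel": [-0.7,0,1.9],"rotation": [0,0,0]}
    - {"gripper": 0,"travel": [-0.7,0,1.9],"rotation": [0,0,0]}
    - {"gripper": 0,"travel": [0,0,0],"rotation": [0,0,0]}
    - {"gripper": 0,"travel": [0,0,0],"rotation": [0,0,0]}

```text
t: 18.88
tcp_pos: [0.6397, 0.1244, 0.1705]
tool_rot: [0.981, -0.078, 0.175, 0.014]
force: [2.4, -1.2, 4.4]
finger_gap: 0.006
```

```bash
python3 st.py
```

```text
t 18.8833 mill [ 45.4 116.6 170.5] F [ 2.6 -0.8  4.4] gap 0.01 rotfix [-3.000e-02 -2.018e+01  1.000e-02] q [ 0.05  0.54  1.68 -0.13  0.58  1.88]
edge [ 35.1 116.6 166.7]
to hover 172, tool axes [-1.5  1.1 -6.2] down 1mm: [-0.345  0.     0.939]
```

>>> send_rows:
  motion:
    - {"gripper": 0,"travel": [1,0,-2.8],"rotation": [0,0,0]}
    - {"gripper": 0,"travel": [-2.8,0,-1],"rotation": [0,0,0]}
    - {"gripper": 0,"travel": [-1,0,2.8],"rotation": [0,0,0]}
    - {"gripper": 0,"travel": [-0.5,0,1.4],"rotation": [0,0,0]}
    - {"gripper": 0,"travel": [-0.5,0,1.4],"rotation": [0,0,0]}
    - {"gripper": 0,"travel": [0,0,0],"rotation": [0,0,0]}
    - {"gripper": 0,"travel": [0,0,0],"rotation": [0,0,0]}

```text
t: 19.47
tcp_pos: [0.6356, 0.1252, 0.1683]
tool_rot: [0.982, -0.078, 0.174, 0.014]
force: [-2.2, -0.6, 12.6]
finger_gap: -0.002
```

```bash
python3 st.py
```

```text
t 19.4667 mill [ 41.1 116.7 168.3] F [-2.1 -1.  12.6] gap -0.0 rotfix [-1.000e-02 -2.011e+01  3.000e-02] q [ 0.06  0.54  1.69 -0.14  0.57  1.89]
edge [ 30.8 116.7 164.5]
to hover 172, tool axes [ 3.2  1.2 -6.8] down 1mm: [-0.344  0.     0.939]
```

>>> send_rows:
  motion:
    - {"gripper": 0,"travel": [0,0,0],"rotation": [0,0,0]}
    - {"gripper": 0,"travel": [0,0,0],"rotation": [0,0,0]}

```text
t: 19.63
tcp_pos: [0.6356, 0.1252, 0.1683]
tool_rot: [0.982, -0.078, 0.174, 0.014]
force: [-3.2, -0.0, 12.4]
finger_gap: 0.0
```

>>> send_rows:
  motion:
    - {"gripper": 0,"travel": [0.35,0,-0.95],"rotation": [0,0,0]}
    - {"gripper": 0,"travel": [0,0,0],"rotation": [0,0,0]}
    - {"gripper": 0,"travel": [0,0,0],"rotation": [0,0,0]}

```text
t: 19.88
tcp_pos: [0.6355, 0.1252, 0.1685]
tool_rot: [0.982, -0.078, 0.174, 0.014]
force: [-0.1, -0.1, 7.9]
finger_gap: -0.003
```

>>> send_rows:
  motion:
    - {"gripper": 0,"travel": [0.35,0,-0.95],"rotation": [0,0,0]}
    - {"gripper": 0,"travel": [0,0,0],"rotation": [0,0,0]}
    - {"gripper": 0,"travel": [0,0,0],"rotation": [0,0,0]}

```text
t: 20.13
tcp_pos: [0.6354, 0.1252, 0.1688]
tool_rot: [0.982, -0.078, 0.173, 0.014]
force: [1.4, 0.5, 4.3]
finger_gap: -0.006
```

>>> send_rows:
  motion:
    - {"gripper": 0,"travel": [0.35,0,-0.95],"rotation": [0,0,0]}
    - {"gripper": 0,"travel": [0,0,0],"rotation": [0,0,0]}
    - {"gripper": 0,"travel": [0,0,0],"rotation": [0,0,0]}

```text
t: 20.38
tcp_pos: [0.6354, 0.1251, 0.1696]
tool_rot: [0.982, -0.078, 0.173, 0.014]
force: [1.1, 0.3, 3.7]
finger_gap: 0.004
```

>>> send_rows:
  motion:
    - {"gripper": 0,"travel": [0.35,0,-0.95],"rotation": [0,0,0]}
    - {"gripper": 0,"travel": [0,0,0],"rotation": [0,0,0]}
    - {"gripper": 0,"travel": [0,0,0],"rotation": [0,0,0]}

```text
t: 20.63
tcp_pos: [0.6354, 0.1251, 0.1706]
tool_rot: [0.982, -0.078, 0.173, 0.014]
force: [1.2, 0.6, 3.4]
finger_gap: 0.004
```

>>> send_rows:
  motion:
    - {"gripper": 0,"travel": [0.35,0,-0.95],"rotation": [0,0,0]}
    - {"gripper": 0,"travel": [0,0,0],"rotation": [0,0,0]}
    - {"gripper": 0,"travel": [0,0,0],"rotation": [0,0,0]}

```text
t: 20.88
tcp_pos: [0.6354, 0.1251, 0.1716]
tool_rot: [0.982, -0.078, 0.173, 0.014]
force: [1.6, 1.6, 2.8]
finger_gap: -0.001
```

Here is a clear spring region (about 0.5 N/mm) above a hard stop at 0.1685. I'll raise further to check that it spans the full 6 mm.

>>> send_rows:
  motion:
    - {"gripper": 0,"travel": [0.35,0,-0.95],"rotation": [0,0,0]}
    - {"gripper": 0,"travel": [0,0,0],"rotation": [0,0,0]}
    - {"gripper": 0,"travel": [0,0,0],"rotation": [0,0,0]}

```text
t: 21.13
tcp_pos: [0.6353, 0.1251, 0.1726]
tool_rot: [0.982, -0.078, 0.173, 0.014]
force: [1.9, 0.9, 2.6]
finger_gap: -0.001
```

>>> send_rows:
  motion:
    - {"gripper": 0,"travel": [0.35,0,-0.95],"rotation": [0,0,0]}
    - {"gripper": 0,"travel": [0,0,0],"rotation": [0,0,0]}
    - {"gripper": 0,"travel": [0,0,0],"rotation": [0,0,0]}

```text
t: 21.38
tcp_pos: [0.6352, 0.125, 0.1735]
tool_rot: [0.982, -0.078, 0.173, 0.014]
force: [1.3, 1.0, 1.4]
finger_gap: 0.003
```

>>> send_rows:
  motion:
    - {"gripper": 0,"travel": [0.35,0,-0.95],"rotation": [0,0,0]}
    - {"gripper": 0,"travel": [0,0,0],"rotation": [0,0,0]}
    - {"gripper": 0,"travel": [0,0,0],"rotation": [0,0,0]}

```text
t: 21.63
tcp_pos: [0.635, 0.1249, 0.1744]
tool_rot: [0.982, -0.078, 0.173, 0.014]
force: [0.2, 0.7, 1.0]
finger_gap: -0.002
```

>>> send_rows:
  motion:
    - {"gripper": 0,"travel": [0.35,0,-0.95],"rotation": [0,0,0]}
    - {"gripper": 0,"travel": [0,0,0],"rotation": [0,0,0]}
    - {"gripper": 0,"travel": [0,0,0],"rotation": [0,0,0]}

```text
t: 21.88
tcp_pos: [0.6345, 0.1249, 0.1751]
tool_rot: [0.982, -0.078, 0.172, 0.014]
force: [0.5, 0.3, 0.1]
finger_gap: -0.002
```

The spring region runs from 0.1686 to 0.1747, which is the full 6 mm, so the button was fully pressed (12–13 N at the stop). I'll back away and check the lever and the loose things numerically.

>>> send_rows:
  motion:
    - {"gripper": 0,"travel": [3,0,-9],"rotation": [0,0,0]}
    - {"gripper": 0,"travel": [7,0,-20],"rotation": [0,0,0]}
    - {"gripper": 0,"travel": [7,0,-20],"rotation": [0,0,0]}
    - {"gripper": 0,"travel": [8,0,-22],"rotation": [0,-5,0]}
    - {"gripper": 0,"travel": [6,0,-22],"rotation": [0,-5,0]}
    - {"gripper": 0,"travel": [4,0,-22],"rotation": [0,-5,0]}
    - {"gripper": 0,"travel": [0,0,-22],"rotation": [0,-5,0]}
    - {"gripper": 0,"travel": [-20,-10,-15],"rotation": [0,0,0]}
    - {"gripper": 0,"travel": [-25,-10,0],"rotation": [0,0,0]}
    - {"gripper": 0,"travel": [-25,0,0],"rotation": [0,0,0]}
    - {"gripper": 0,"travel": [0,0,0],"rotation": [0,0,0]}
    - {"gripper": 0,"travel": [0,0,0],"rotation": [0,0,0]}

```text
t: 22.88
tcp_pos: [0.5658, 0.1566, 0.3339]
tool_rot: [0.997, -0.079, 0.0, 0.0]
force: [-0.2, 0.0, 0.3]
finger_gap: -0.001
```

```bash
python3 st.py|head -1; python3 knob.py k6|grep scene; python3 - <<'E'
from h import *
a=cv2.imread("pics/scene0.png").astype(int); b=manip.snapshot("scene")[:,:,::-1].astype(int)
m=(np.abs(a-b).max(2)>45).astype(np.uint8); k,l,st,ce=cv2.connectedComponentsWithStats(m)
for j in range(1,k):
    if st[j,4]>8: print(st[j])
def yel(im): 
    h=cv2.cvtColor(im.astype(np.uint8)[205:235,340:380],cv2.COLOR_BGR2HSV); z=cv2.inRange(h,(15,120,170),(35,255,255)); M=cv2.moments(z,True); return M["m10"]/M["m00"],M["m01"]/M["m00"],M["m00"]
print(yel(a),yel(b))
E
```

```text
t 22.8833 mill [-32.8 136.7 333.9] F [-0.2  0.   0.3] gap -0.0 rotfix [ 0.   -0.01  0.08] q [ 0.08  0.38  1.4  -0.    1.37  1.81]
scene [ 8 37  9  9 50] (np.float64(300.4), np.float64(207.5)) [ 57.7 -39.4 240. ] lever 0.356 cross 0.249
[ 231    0   44   91 2301]
[288   0  14  20  99]
[307   0  16  40 397]
[ 321    0   55   62 1242]
[ 383    0   71  105 3121]
[ 422    0   89  144 6466]
[376  42  12  12  70]
[328  52  17  10  95]
[338  59  19  26 171]
[347  67  18  23 164]
[357  76  17  18 198]
[398  94  21  26 297]
[352 108  10  19 107]
[ 254  111  104   69 2239]
[365 115  13   5  28]
[ 351  121   48   77 1301]
[371 137   8   2  13]
[425 154  46  31 930]
[378 176   4   6  10]
[409 177   6   4  14]
[362 184  51  48 635]
[376 188   7   6  25]
[341 197  12  12 117]
[296 207  10   6  36]
[333 213  17  12  84]
[352 215  17  12  72]
[300 216  12   8  56]
(18.53846153846154, 15.446153846153846, 65.0) (11.0, 10.0, 9.0)
```

```bash
python3 -c "
from station import manip
print(manip.sign_off())"
```

```text
the job is handed in; nothing more can be done
None
```

I put the lever into first gear, pressed the start button fully down, and handed the job in at about 23 s of the 62 s allowed. No verdict came back, and I could not observe directly that the mill is running.

**Lever:** I pushed it with the closed fingers only, out of its near slot, across the channel and into the single-dot slot. It reached the slot end: the force climbed to about 7 N and the motion stalled. After release, and again just before hand-in, the camera showed it still there. It read about 0.356 fore and aft and 0.25 across, against expected values of 0.335 and 0.27, which is within the bias of my camera measurement.

**Start button:** The button was pressed twice, after the lever was home.
- **First press:** I used the flat fingertips, reached 13.5 N at the stop and could not tell whether that was the button or its collar rim.
- **Second press:** I used a tilted fingertip edge and reached about 12.5 N. Backing off slowly showed about 6 mm of sprung travel above a hard stop, so the button was fully down. These presses exceed the 5 N that holds the button down.

**Checks that disagreed:**
- The measured tip heights at the button were about 3 mm higher than its stated height.
- The colour check on the brass bar did not work at the end, probably because the arm's shadow fell on it. In the last view that showed it, it looked undisturbed, and the fingers stayed well above it.

The stop button and the other loose things were kept clear of. The image comparison showed no change at the steel collar, mallet, bottle, dish or stop button.

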